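# Sort the carver's hand tools from the clip strip into their trays

### The arm

A 6-joint arm with a two-finger parallel gripper is mounted at the origin on the work surface. World frame = base frame: x ahead of the robot, y to its left, z up, the work surface at z = 0. Lengths are in m, angles in degrees, forces in N, time in s.
With the tool pointing down it reaches from about 0.35 to 0.875 m from the base axis. Payload 4.2 kg.
Tool frame: the origin (TCP) lies at the very end of the fingers, on their centre line; the grasp point (between the pads) lies 19 mm behind it; z points along the fingers, x is the direction in which the jaws open and shut, and the axes are right-handed (so a half turn about z gives the same grasp; the last joint's range is limited). The gripper opens to 87 mm and grips with 3 to 60 N. Pads are 19 mm wide; open, the fingers measure 117 mm over their backs; the gripper's body (75 mm by 190 mm) begins 51 mm behind the grasp point.
Start: joints at [82.483, 22.042, 0.453, 0, -68.411, -14.817], TCP at [0.237, 0.578, 0.223] pointing down, gripper open.
Joint ranges: [-179.83, 179.83], [-69.29, 118.12], [-61.27, 80.66], [-181.25, 117.63], [-171.15, -9.14], [-177.46, 177.46]. Speed limits (degrees/s): [159.86, 159.86, 180, 180, 180, 180].

### API

Orientations are given as a 3x3 rotation matrix whose columns are the frame's x, y, z axes.
In Python, from station import r gives the robot as it stands.
- The arm moves only by the tool move_arm, never from a script. Its argument "series" is a list that holds one entry, the list of rows, each a list of 7 numbers: the shift along the tool's x, y, z in cm, then the turn, a rotation vector about the tool's x, y, z in degrees, then the opening, from -1 (shut) to 1 (fully open). In form: [[[dx, dy, dz, wx, wy, wz, fingers], ...]]. A call has 1 to 12 rows; each row shifts and turns the commanded pose from where the row before left it, along the tool's axes as they then stand; what a row does not reach is not made up. A row lasts 1/8 s, in which the tool goes at most 62.5 mm and 10.7 degrees, less where a joint would pass 70% of its speed; a pose out of reach is approached as far as the arm can. A call is refused whole if a number of a shift passes 6.25 or a number of a turn 10.7, either way. A call with a gripper value outside its range is refused whole. The fingers move at their own pace and stop on an object; the grip force is fixed at half the most. Time passes only in rows, so rows that do not move let the fingers close. It gives the time, the measured TCP pose, the force and the opening at its end, in the units of the state.
- r.sense(): the state, without advancing time (a new reading comes with each control period).
- r.capture(name): name is "scene" or "top" or "wrist"; returns a dict with "color" (400x640x3 uint8, blue, green, red), "fx", "fy", "cx", "cy" (pixels), "D" ([k1, k2, p1, p2, k3] as OpenCV has them; the pictures are not rectified), "rvec" (rotation vector, rad) and "tvec" (3), from world to camera coordinates, as OpenCV has them; the wrist camera has in their place "tool_from_camera" (4x4, takes a point from camera to tool coordinates, whose origin is the TCP and whose axes are the tool frame's). Camera axes: x right, y down, z forward; pixel columns grow to the right and rows downward; lengths in m; the calibration is good to about 2 mm. A picture is of the moment at which its call begins: read the wrist's pose just before it. There is no depth.
- r.finish_job(): hands the job in, once; it reports no verdict.
The state is a dict: "time_s": time; "joints": joint angles; "joint_velocities": joint speeds; "effort": joint torques, N m; "tcp_pos": TCP position; "ee_rot": TCP orientation; "wrist_force": force on the tool from outside, world axes, zero at the start; "moment": the same for the moment, N m; "gripper_width": opening from 0.0 (shut) to 1.0 (fully open).
Only numpy, scipy, OpenCV 4.12 (cv2) and the standard library are available. Lean on these libraries where they do the work, as an engineer would, in place of code of your own. Each camera call takes 0.05 s, during which the arm holds its last target.

### The job

Pull the four hand tools up out of the sprung clip strip and sort them: both gouges with pale boxwood grips into the copper tray, the V-tool with the dark red rosewood grip into the blue tray, and the brass burnisher with the black horn grip into the white tray. Set each tool down rather than dropping it, so that it lies right way up with its grip flat on the tray's floor, not on the rim or on another tool. Leave the carving block and the horn spatula where they are.

Things in the scene. Friction and masses are not known exactly. Their poses are not given: they have to be found in the camera images.
- gouge_a: Double-ended hand tool, 80 mm long along its x, about 50 g: square-edged grip 36 (x) x 16 (y) x 18 mm high in the middle, a round shank 10 mm thick at each end. Origin: centre of the grip's underside, z up. Take it by the 16 mm width. This one is a gouge: pale yellow boxwood grip, steel shanks with flat steel tips. One of an identical pair.
- gouge_b: Double-ended hand tool, 80 mm long along its x, about 50 g: square-edged grip 36 (x) x 16 (y) x 18 mm high in the middle, a round shank 10 mm thick at each end. Origin: centre of the grip's underside, z up. Take it by the 16 mm width. This one is the other gouge: pale yellow boxwood grip, steel shanks with flat steel tips.
- vtool: Double-ended hand tool, 80 mm long along its x, about 50 g: square-edged grip 36 (x) x 16 (y) x 18 mm high in the middle, a round shank 10 mm thick at each end. Origin: centre of the grip's underside, z up. Take it by the 16 mm width. This one is the V-tool: dark red rosewood grip, steel shanks with pointed tips.
- burnisher: Double-ended hand tool, 80 mm long along its x, about 50 g: square-edged grip 36 (x) x 16 (y) x 18 mm high in the middle, a round shank 10 mm thick at each end. Origin: centre of the grip's underside, z up. Take it by the 16 mm width. This one is the burnisher: black horn grip, brass shanks with ball ends.
- strip: Fixed clip strip, dark wood, 92 (x) x 264 (y) x 10 mm high; origin under its centre. Tools lie along its x at y = -96, -32, 32, 96 mm in any order, grips on its top. Sprung brass jaws 27 mm high, 20 to 33 mm either side of each grip's centre, lip over the shanks: 5 to 8 N straight up frees a tool in 6 mm. Grips are 48 mm apart: a gripper opened over 60 mm hits neighbours.
- copper_tray: Shallow open tray, fixed to the table, 114 mm (own x) x 134 mm (own y) outside, 16 mm high, walls and floor 5 mm thick, so the inside is 104 x 124 mm. Origin: centre of its underside, the floor's upper face 5 mm above. Copper. It takes the two gouges; there is room for them side by side along the tray's x, some 54 mm apart.
- blue_tray: Shallow open tray, fixed to the table, 114 mm (own x) x 134 mm (own y) outside, 16 mm high, walls and floor 5 mm thick, so the inside is 104 x 124 mm. Origin: centre of its underside, the floor's upper face 5 mm above. Blue glazed ceramic. It takes the V-tool.
- white_tray: Shallow open tray, fixed to the table, 114 mm (own x) x 134 mm (own y) outside, 16 mm high, walls and floor 5 mm thick, so the inside is 104 x 124 mm. Origin: centre of its underside, the floor's upper face 5 mm above. White glazed ceramic. It takes the burnisher.
- carving_block: Bystander: loose pale boxwood carving block, 100 x 80 x 24 mm, with shallow cut lines on top. Origin: centre of its underside. To be left alone.
- horn_spatula: Bystander: loose brown horn spatula about 158 mm long (along its x), 30 mm wide, 7 mm high, flat on the table. Origin: on its underside near the middle. To be left alone.
There are look-alikes about, which are no part of the job. What is shaped like the gouge_a but turquoise is not meant.

How it is judged (in metres and radians):
At the end, for the whole second after the job is handed in: Both gouges are in the copper tray, the V-tool in the blue one and the burnisher in the white one, each with its origin within 45 mm (tray x) and 55 mm (tray y) of the tray's centre, grip underside on the tray floor (2 to 9 mm above the tray's underside), tilted under 0.15 rad, released and at rest (x of gouge_a in the frame of copper_tray between -0.045 and 0.045 m and y of gouge_a in the frame of copper_tray between -0.055 and 0.055 m and z of gouge_a in the frame of copper_tray between 0.002 and 0.009 m and angle between each of gouge_a, gouge_b, vtool, burnisher's own z axis and vertical below 0.15 rad and linear speed of each of gouge_a, gouge_b, vtool, burnisher below 0.02 m/s and angular speed of each of gouge_a, gouge_b, vtool, burnisher below 0.2 rad/s and x of gouge_b in the frame of copper_tray between -0.045 and 0.045 m and y of gouge_b in the frame of copper_tray between -0.055 and 0.055 m and z of gouge_b in the frame of copper_tray between 0.002 and 0.009 m and x of vtool in the frame of blue_tray between -0.045 and 0.045 m and y of vtool in the frame of blue_tray between -0.055 and 0.055 m and z of vtool in the frame of blue_tray between 0.002 and 0.009 m and x of burnisher in the frame of white_tray between -0.045 and 0.045 m and y of burnisher in the frame of white_tray between -0.055 and 0.055 m and z of burnisher in the frame of white_tray between 0.002 and 0.009 m); the robot touches nothing.
It fails at once if a tool is dropped or thrown into a tray (touches it at over 0.8 m/s) ((linear speed of gouge_a above 0.8 m/s and (contact force between gouge_a and copper_tray above 0.1 N or contact force between gouge_a and blue_tray above 0.1 N or contact force between gouge_a and white_tray above 0.1 N)) or (linear speed of gouge_b above 0.8 m/s and (contact force between gouge_b and copper_tray above 0.1 N or contact force between gouge_b and blue_tray above 0.1 N or contact force between gouge_b and white_tray above 0.1 N)) or (linear speed of vtool above 0.8 m/s and (contact force between vtool and copper_tray above 0.1 N or contact force between vtool and blue_tray above 0.1 N or contact force between vtool and white_tray above 0.1 N)) or (linear speed of burnisher above 0.8 m/s and (contact force between burnisher and copper_tray above 0.1 N or contact force between burnisher and blue_tray above 0.1 N or contact force between burnisher and white_tray above 0.1 N))).
It fails at once if the carving_block is moved more than 20 mm (distance of carving_block from where it was at the start of the episode above 0.02 m).
It fails at once if the horn_spatula is moved more than 20 mm (distance of horn_spatula from where it was at the start of the episode above 0.02 m).
It also fails if it takes over 112 s, if anything falls off the work surface, if the arm or the gripper's body presses on something with over 40 N, if the wrist force passes 120 N, or if a joint passes its speed limit or range.

## Working session

There is one attempt and no reset: what is moved stays moved. The work goes in short steps, Python scripts to look and compute and a tool call to move; the robot and the scene stay as the last step left them, time stands still between calls to the robot, and variables do not carry over. Pictures are saved under pics/ and viewed, and the job is handed in when it is done.

Besides the shell and the picture viewer there is one more tool, called after "Request:" as name(argument=value, ...) on one line, values as JSON. move_arm: Moves the arm, as the interface text tells. Its arguments: {"type":"object","properties":{"series":{"type":"array","items":{"type":"array","items":{"type":"array","items":{"type":"number"}}}}},"required":["series"]}

```bash
mkdir -p pics; ls; python3 - <<'E'
from station import r
import cv2
s=r.sense(); print(s)
for n in("scene","top","wrist"):
    c=r.capture(n); cv2.imwrite(f"pics/{n}0.png",c["color"]); print(n,{k:v for k,v in c.items() if k!="color"})
E
```

```text
pics
{'time_s': 0.0, 'joints': array([ 8.24830556e+01,  2.20904292e+01,  3.80705658e-01, -2.94915030e-02,
       -6.84132068e+01, -1.48175830e+01]), 'joint_velocities': array([ 0.03493335, -0.00205263,  0.04171661,  0.00495745,  0.00579342,
       -0.09565183]), 'effort': array([ 1.26794839e-04, -3.90664816e+01,  1.87416208e+01,  4.21986222e+00,
        1.11051303e-02, -1.90663727e-04]), 'tcp_pos': array([0.23724849, 0.5775621 , 0.22146815]), 'ee_rot': array([[-3.80188443e-01, -9.24908740e-01, -7.55180368e-04],
       [-9.24906440e-01,  3.80189183e-01, -2.06443977e-03],
       [ 2.19652979e-03, -8.64049538e-05, -9.99997584e-01]]), 'wrist_force': array([ 0.12714891, -0.50024227, -0.22242081]), 'moment': array([-0.04229496, -0.03257182, -0.01237003]), 'gripper_width': 0.9983317162319983}
scene {'fx': 462.1208398084505, 'fy': 462.1208398084505, 'cx': 314.6129794805649, 'cy': 200.47004415033481, 'D': array([0.02367506, 0.        , 0.        , 0.        , 0.        ]), 'rvec': array([ 1.10090458,  2.53809956, -0.80555185]), 'tvec': array([ 0.33168328, -0.24940136,  1.27236616])}
top {'fx': 391.87806428782307, 'fy': 391.87806428782307, 'cx': 323.102769909131, 'cy': 198.83437214241184, 'D': array([-0.04843367,  0.        ,  0.        ,  0.        ,  0.        ]), 'rvec': array([ 2.14064223, -2.15006719,  0.14014362]), 'tvec': array([-0.00928629,  0.46773801,  0.90603009])}
wrist {'fx': 359.16774168867784, 'fy': 359.16774168867784, 'cx': 316.37747226458845, 'cy': 196.1048922930714, 'D': array([-0.05363233,  0.        ,  0.        ,  0.        ,  0.        ]), 'tool_from_camera': array([[ 9.99999916e-01,  3.90404451e-04, -1.22301210e-04,
        -6.69829002e-04],
       [-3.45865912e-04,  9.66418403e-01,  2.56973445e-01,
        -7.10327041e-02],
       [ 2.18517717e-04, -2.56973381e-01,  9.66418457e-01,
        -1.61359014e-01],
       [ 0.00000000e+00,  0.00000000e+00,  0.00000000e+00,
         1.00000000e+00]])}
```

View pics/top0.png

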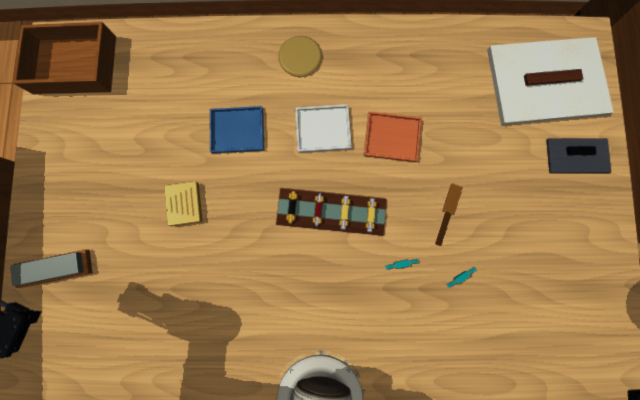

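View pics/scene0.png

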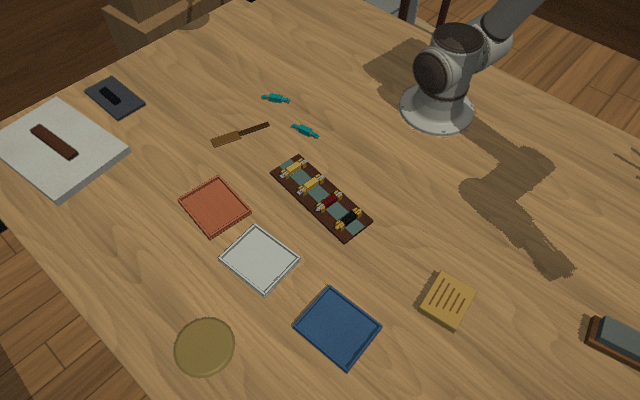

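View pics/wrist0.png

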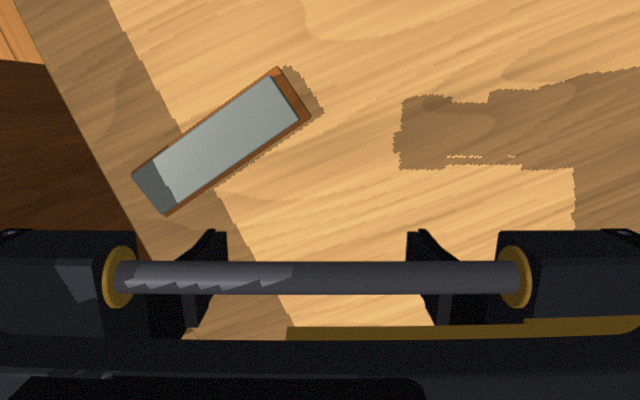

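The top view shows these candidates, by pixel:
- Black grip at (292,206): the burnisher.
- Dark red grip at (319,209): the V-tool.
- Pale yellow grips at (346,212) and (372,214): the gouges.
- Turquoise look-alikes at (403,264) and (462,277): not part of the job.
- Dark items on the slab at (553,77) and (580,151): not part of the job.

The trays are blue (237,130), white (324,129) and copper (393,137). I'll measure these and check the choice in a close crop.

```bash
cat > h.py <<'E'
import numpy as np, cv2
from station import r
def K(c): return np.array([[c["fx"],0,c["cx"]],[0,c["fy"],c["cy"]],[0,0,1.]])
def ext(c,s=None):
    if "rvec" in c:
        R=cv2.Rodrigues(np.array(c["rvec"]))[0]; return R.T, -R.T@np.array(c["tvec"])
    T=np.array(c["tool_from_camera"]); E=np.array(s["ee_rot"]);return E@T[:3,:3], E@T[:3,3]+np.array(s["tcp_pos"])
def cast(c,px,z,s=None):
    p=cv2.undistortPoints(np.array(px,float).reshape(-1,1,2),K(c),c["D"]).reshape(-1,2)
    R,o=ext(c,s); d=np.c_[p,np.ones(len(p))]@R.T
    return o+d*((z-o[2])/d[:,2])[:,None]
def blobs(img,lo,hi,amin=30,box=None):
    m=cv2.inRange(cv2.cvtColor(img,cv2.COLOR_BGR2HSV),lo,hi)
    if box: k=np.zeros_like(m);x0,y0,x1,y1=box;k[y0:y1,x0:x1]=1;m=m*k
    cs,_=cv2.findContours(m,cv2.RETR_EXTERNAL,cv2.CHAIN_APPROX_NONE)
    return sorted([q for q in cs if cv2.contourArea(q)>=amin],key=cv2.contourArea,reverse=True)
def rect(c,q,z,s=None):
    w=cast(c,q.reshape(-1,2),z,s)[:,:2]
    (x,y),(a,b),t=cv2.minAreaRect((w*1000).astype(np.float32))
    return np.round([x,y,a,b,t],1)
E
python3 - <<'E'
from h import *
c=r.capture("top");im=c["color"]
print(ext(c)[1])
hsv=cv2.cvtColor(im,cv2.COLOR_BGR2HSV)
for n,p in dict(blue=(237,130),white=(324,129),cop=(393,137),strip=(283,195),wood=(200,160)).items(): print(n,hsv[p[1],p[0]])
B=dict(blue=((100,100,40),(125,255,255),(190,90,290,170)),white=((0,0,120),(179,60,255),(285,95,360,160)),cop=((0,140,100),(13,255,255),(355,100,430,170)))
for n,(lo,hi,bx) in B.items():
    for q in blobs(im,lo,hi,100,bx)[:2]: print(n,rect(c,q,.016))
cr=im[175:250,260:400]; cv2.imwrite("pics/crop0.png",cv2.resize(cr,None,fx=5.5,fy=5.5,interpolation=cv2.INTER_CUBIC))
print(cast(c,[(292,206),(319,209),(346,212),(372,214)],.028))
print(cast(c,[(278,189),(276.5,226),(384,235),(387,199)],.010))
E
```

```text
[ 0.33760171 -0.01910259  0.96198533]
blue [105 154 126]
white [ 41  10 206]
cop [  9 179 188]
strip [  9 182  73]
wood [ 17 136 193]
blue [648.6 205.9 113.8 130.    2.6]
white [651.2 -10.8 115.1 134.2   3.5]
cop [ 627.  -185.4  135.3  117.3   83. ]
[[ 0.45131418  0.06350453  0.028     ]
 [ 0.44375783 -0.00137048  0.028     ]
 [ 0.43621625 -0.0660163   0.028     ]
 [ 0.43109382 -0.12818007  0.028     ]]
[[ 0.49589005  0.0999773   0.01      ]
 [ 0.40464205  0.10254615  0.01      ]
 [ 0.38165031 -0.15833102  0.01      ]
 [ 0.46964875 -0.16786299  0.01      ]]
```

View pics/crop0.png

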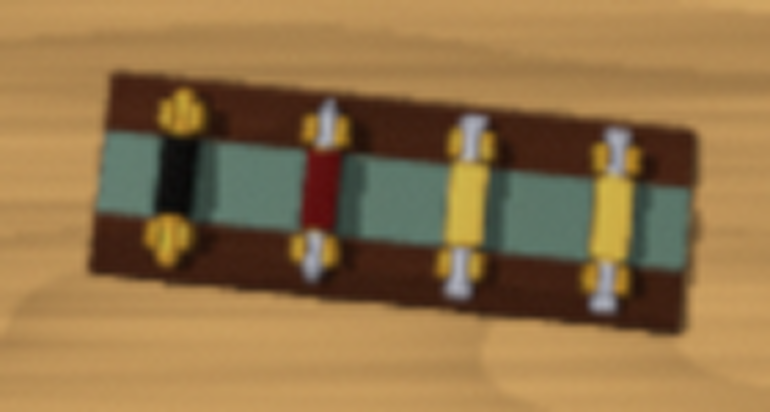

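The crop confirms it: black grip with brass ball ends, dark red grip, and two pale yellow grips, in that order from left to right. Next I move over the strip for a close view.

Request:
move_arm(series=[[[4.06,-3.5,0,0,0,0,0],[4.06,-3.5,0,0,0,0,0],[4.06,-3.5,0,0,0,0,0],[4.06,-3.5,0,0,0,0,0],[4.06,-3.5,0,0,0,0,0],[4.06,-3.5,0,0,0,0,0],[4.06,-3.5,0,0,0,0,0],[4.06,-3.5,0,0,0,0,0],[4.06,-3.5,0,0,0,0,0],[4.06,-3.5,0,0,0,0,0],[4.06,-3.5,0,0,0,0,0],[4.06,-3.5,0,0,0,0,0]]])

```text
time_s: 1.7
tcp_pos: [0.4411, -0.0339, 0.2228]
ee_rot: [[-0.38, -0.925, 0.001], [-0.925, 0.38, 0.0], [-0.001, -0.001, -1.0]]
wrist_force: [0.8, 1.1, 0.0]
gripper_width: 0.503
```

Request:
move_arm(series=[[[0,0,0,0,0,-8.2,-0.1],[0,0,0,0,0,-8.1,-0.1],[0,0,0,0,0,0,-0.1],[0,0,0,0,0,0,-0.1],[0,0,0,0,0,0,-0.1]]])

```text
time_s: 2.33
tcp_pos: [0.4408, -0.0319, 0.2226]
ee_rot: [[-0.106, -0.994, 0.0], [-0.994, 0.106, 0.0], [-0.0, -0.0, -1.0]]
wrist_force: [0.8, -0.2, 0.5]
gripper_width: 0.448
```

```bash
python3 - <<'E'
from h import *
s=r.sense();c=r.capture("wrist");cv2.imwrite("pics/w1.png",c["color"])
print(s["tcp_pos"],s["ee_rot"],s["gripper_width"],s["wrist_force"])
E
```

```text
[ 0.44077222 -0.03193046  0.22256167] [[-1.05733807e-01 -9.94394470e-01  5.19493127e-06]
 [-9.94394470e-01  1.05733808e-01  2.12499068e-05]
 [-2.16800697e-05 -2.91897737e-06 -1.00000000e+00]] 0.44790672425201006 [ 0.81646455 -0.17589606  0.51828597]
```

View pics/w1.png

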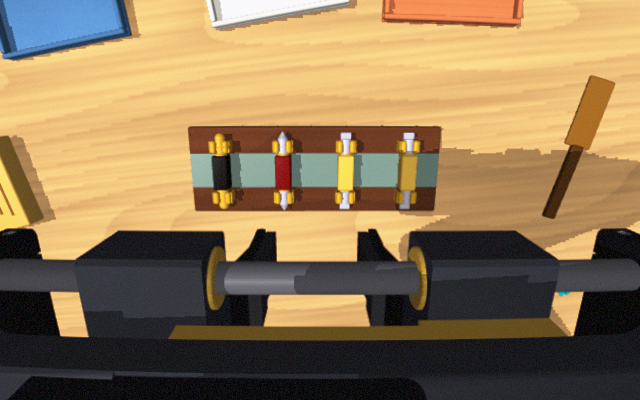

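The wrist view shows the four grips at (222,172), (283,172), (345,172) and (408,171), with the jaws parallel to the strip. Next I measure them.

```bash
python3 - <<'E'
from h import *
s=r.sense();c=r.capture("wrist");im=c["color"]
# teal band between tools -> strip axis; grips by colour
res={}
for n,lo,hi,bx in [("black",(0,0,0),(179,255,45),(205,150,240,194)),("red",(0,150,50),(6,255,200),(268,150,300,194)),("ya",(20,80,90),(32,255,255),(333,153,358,189)),("yb",(15,80,90),(32,255,255),(396,153,421,189))]:
    q=blobs(im,lo,hi,50,bx)[0]; print(n,cv2.boundingRect(q),rect(c,q,.028,s))
q=blobs(im,(70,30,60),(100,160,220),50,(185,140,445,200))
allp=np.vstack(q); print(rect(c,allp,.010,s))
E
```

```text
black (213, 154, 19, 36) [452.9  63.2  17.8  36.4  82.4]
red (275, 155, 17, 35) [445.8   2.   15.6  34.9  84.8]
ya (337, 153, 17, 36) [440.8 -60.6  16.3  36.   84.8]
yb (397, 153, 21, 36) [ 434.4 -122.8   19.    36.    84.1]
[441.4 -29.1 260.4  34.7  84. ]
```

Request:
move_arm(series=[[[-3.2,0,4,0,0,0,-0.1],[-3.3,-0.1,4,0,0,0,-0.1],[-3.2,0,4,0,0,0,-0.1],[0,0,0,0,0,0,-0.1],[0,0,0,0,0,0,-0.1]]])

```text
time_s: 3.05
tcp_pos: [0.4525, 0.0643, 0.1031]
ee_rot: [[-0.104, -0.995, 0.001], [-0.995, 0.104, -0.0], [-0.0, -0.001, -1.0]]
wrist_force: [0.0, 0.2, 0.7]
gripper_width: 0.451
```

```bash
python3 - <<'E'
from h import *
s=r.sense();c=r.capture("wrist");im=c["color"];cv2.imwrite("pics/w2.png",im)
print(s["tcp_pos"],s["gripper_width"])
hsv=cv2.cvtColor(im,cv2.COLOR_BGR2HSV)
for q in blobs(im,(0,0,0),(179,255,45),100,(240,150,400,232))[:2]: print(cv2.boundingRect(q),rect(c,q,.028,s))
E
```

```text
[0.45254866 0.06433392 0.10312128] 0.45106036813285755
(304, 181, 22, 51) [453.7  65.9  14.7  35.8  84. ]
```

View pics/w2.png

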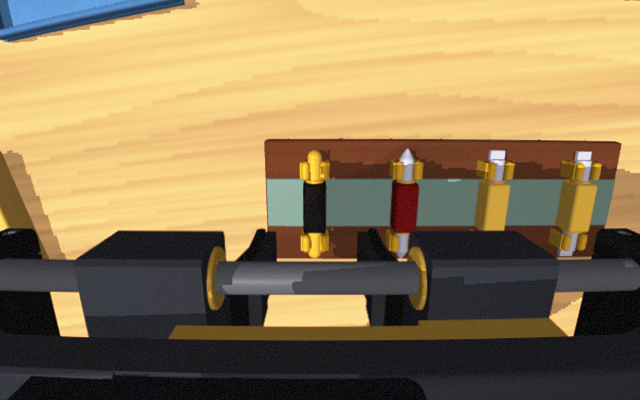

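The black grip is at (315,206), centred between the fingers at about (316). I descend and grasp.

Request:
move_arm(series=[[[-0.15,-0.1,4,0,0,0,-0.1],[0,0,3,0,0,0,-0.1],[0,0,1.5,0,0,0,-0.1],[0,0,0.5,0,0,0,-0.1],[0,0,0,0,0,0,-0.1],[0,0,0,0,0,0,-0.1]]])

```text
time_s: 3.85
tcp_pos: [0.454, 0.0658, 0.0136]
ee_rot: [[-0.105, -0.994, 0.002], [-0.994, 0.105, 0.001], [-0.001, -0.002, -1.0]]
wrist_force: [-0.5, -0.3, -0.1]
gripper_width: 0.449
```

Request:
move_arm(series=[[[0,0,0,0,0,0,-1],[0,0,0,0,0,0,-1],[0,0,0,0,0,0,-1],[0,0,0,0,0,0,-1],[0,0,0,0,0,0,-1],[0,0,0,0,0,0,-1]]])

```text
time_s: 4.6
tcp_pos: [0.4533, 0.0657, 0.0127]
ee_rot: [[-0.105, -0.994, 0.0], [-0.994, 0.105, 0.0], [-0.0, -0.0, -1.0]]
wrist_force: [-0.6, 0.3, 3.1]
gripper_width: 0.184
```

Request:
move_arm(series=[[[0,0,-0.3,0,0,0,-1],[0,0,-0.3,0,0,0,-1],[0,0,-0.4,0,0,0,-1],[0,0,-0.5,0,0,0,-1],[0,0,-1.5,0,0,0,-1],[0,0,-3,0,0,0,-1],[0,0,-3,0,0,0,-1],[0,0,0,0,0,0,-1],[0,0,0,0,0,0,-1]]])

```text
time_s: 5.72
tcp_pos: [0.4526, 0.0653, 0.1022]
ee_rot: [[-0.106, -0.994, -0.001], [-0.994, 0.106, -0.0], [0.0, 0.001, -1.0]]
wrist_force: [-0.9, -0.9, -0.9]
gripper_width: 0.182
```

```bash
python3 - <<'E'
from h import *
s=r.sense();c=r.capture("wrist");im=c["color"];cv2.imwrite("pics/w3.png",im)
t=r.capture("scene")["color"];cv2.imwrite("pics/s3.png",cv2.resize(t[120:320,200:450],None,fx=3,fy=3))
print(s["tcp_pos"],s["gripper_width"],s["wrist_force"])
E
```

```text
[0.45255108 0.06533072 0.10223608] 0.18193770848209295 [-0.90911492 -0.90751113 -0.86793546]
```

View pics/w3.png

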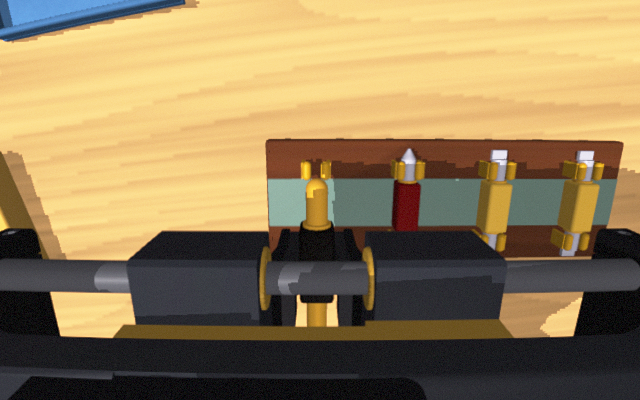

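View pics/s3.png

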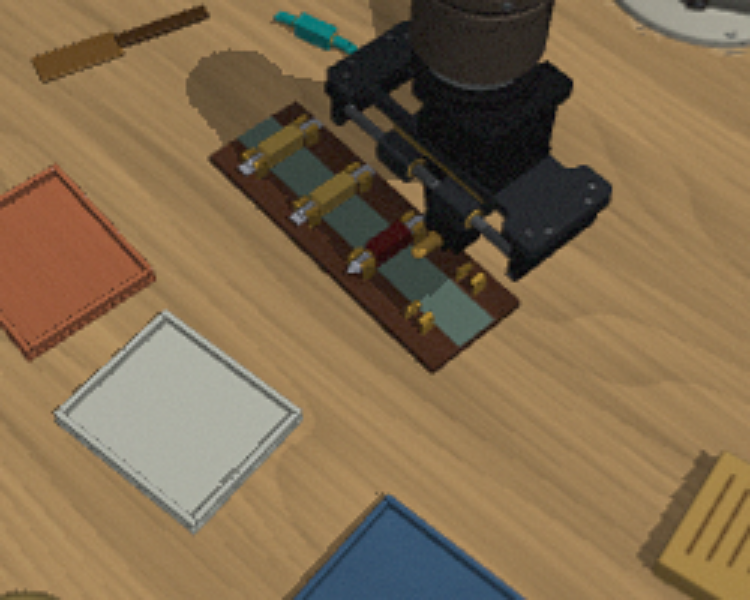

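The burnisher is clear of its clips and level in the jaws. I carry it to the white tray.

Request:
move_arm(series=[[[1.12,-4.1,0,0,0,0,-1],[1.12,-4.1,0,0,0,0,-1],[1.12,-4.1,0,0,0,0,-1],[1.12,-4.1,0,0,0,0,-1],[1.12,-4.1,0,0,0,0,-1],[0,0,0,0,0,0,-1],[0,0,0,0,0,0,-1]]])

```text
time_s: 6.7
tcp_pos: [0.6499, -0.0118, 0.1008]
ee_rot: [[-0.106, -0.994, -0.004], [-0.994, 0.106, -0.0], [0.001, 0.003, -1.0]]
wrist_force: [-1.1, 0.1, -1.5]
gripper_width: 0.181
```

```bash
python3 - <<'E'
from h import *
s=r.sense();c=r.capture("wrist");im=c["color"];cv2.imwrite("pics/w4.png",im)
print(s["tcp_pos"],s["gripper_width"],s["wrist_force"])
E
```

```text
[ 0.64991535 -0.01182044  0.10080473] 0.1807924094931653 [-1.09271051  0.09253113 -1.45641778]
```

View pics/w4.png

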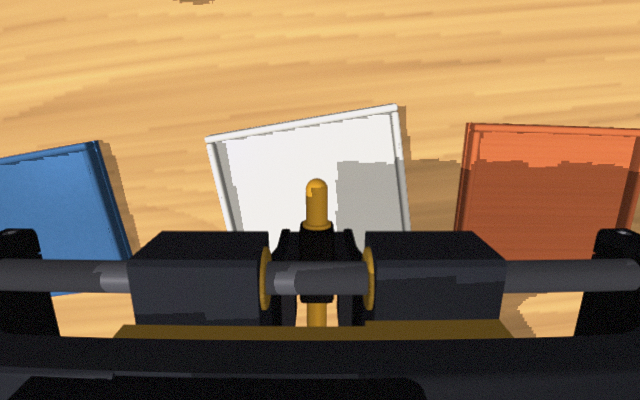

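```bash
python3 - <<'E'
from h import *
s=r.sense();c=r.capture("wrist")
print(cast(c,[(207,137),(396,105),(467,123)],.016,s))
def cor(x,y,t,sx,sy): 
    t=np.radians(t);return np.array([x,y])+np.array([[np.cos(t),-np.sin(t)],[np.sin(t),np.cos(t)]])@[sx*57,sy*67]
print(cor(651,-11,3.5,1,1),cor(651,-11,3.5,1,-1),cor(627,-185.4,-7,1,1))
E
```

```text
[[ 0.70472831  0.05834201  0.016     ]
 [ 0.7124031  -0.07137708  0.016     ]
 [ 0.69575167 -0.11929645  0.016     ]]
[703.80343136  59.35479825] [711.98393566 -74.39526474] [ 691.74037665 -125.84596041]
```

The tray corners agree with the top-view estimate to within 2–5 mm. I lower the burnisher.

Request:
move_arm(series=[[[0,0,3,0,0,0,-1],[0,0,3,0,0,0,-1],[0,0,1.5,0,0,0,-1],[0,0,0.8,0,0,0,-1],[0,0,0.4,0,0,0,-1],[0,0,0.2,0,0,0,-1],[0,0,0,0,0,0,-1],[0,0,0,0,0,0,-1]]])

```text
time_s: 7.8
tcp_pos: [0.6515, -0.0116, 0.0141]
ee_rot: [[-0.105, -0.994, 0.001], [-0.994, 0.105, 0.0], [-0.0, -0.001, -1.0]]
wrist_force: [0.6, -0.1, -1.1]
gripper_width: 0.182
```

Request:
move_arm(series=[[[0,0,0.3,0,0,0,-1],[0,0,0.1,0,0,0,-1],[0,0,0,0,0,0,-1],[0,0,0,0,0,0,-1]]])

```text
time_s: 8.3
tcp_pos: [0.6512, -0.0116, 0.0096]
ee_rot: [[-0.105, -0.994, 0.0], [-0.994, 0.105, -0.0], [0.0, -0.0, -1.0]]
wrist_force: [-0.4, 0.8, -0.7]
gripper_width: 0.182
```

Request:
move_arm(series=[[[0,0,0.1,0,0,0,-1],[0,0,0.1,0,0,0,-1],[0,0,0,0,0,0,-1],[0,0,0,0,0,0,-1]]])

```text
time_s: 8.8
tcp_pos: [0.6512, -0.0116, 0.0078]
ee_rot: [[-0.105, -0.994, 0.0], [-0.994, 0.105, -0.0], [-0.0, -0.0, -1.0]]
wrist_force: [-0.9, 0.6, 1.0]
gripper_width: 0.179
```

Request:
move_arm(series=[[[0,0,0.05,0,0,0,-1],[0,0,0,0,0,0,-0.5],[0,0,0,0,0,0,-0.3],[0,0,0,0,0,0,-0.1],[0,0,0,0,0,0,-0.1],[0,0,-1,0,0,0,-0.1],[0,0,-3,0,0,0,-0.1],[0,0,-4,0,0,0,-0.1],[0,0,-4,0,0,0,-0.1],[0,0,0,0,0,0,-0.1]]])

```text
time_s: 10.05
tcp_pos: [0.6539, -0.0113, 0.1324]
ee_rot: [[-0.104, -0.994, 0.01], [-0.995, 0.104, 0.001], [-0.002, -0.01, -1.0]]
wrist_force: [-0.2, 0.3, 0.2]
gripper_width: 0.449
```

```bash
python3 - <<'E'
from h import *
s=r.sense();c=r.capture("wrist");im=c["color"];cv2.imwrite("pics/w5.png",im)
print(s["tcp_pos"],s["gripper_width"],s["wrist_force"])
E
```

```text
[ 0.65388988 -0.01133883  0.1324318 ] 0.4489572177305932 [-0.15804717  0.26795879  0.15303362]
```

View pics/w5.png

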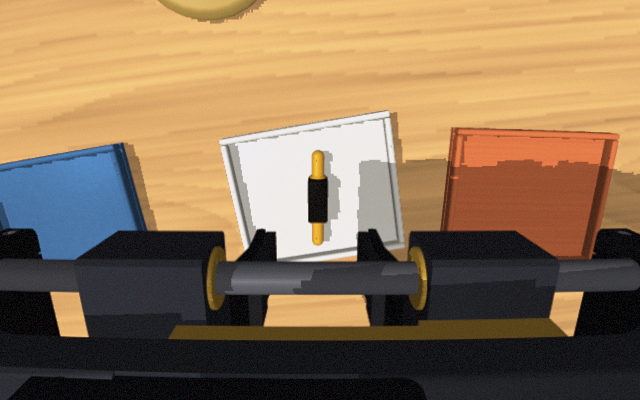

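The burnisher lies flat near the middle of the white tray, at (317,198). The V-tool is next.

Request:
move_arm(series=[[[0.16,4.1,0,0,0,0,-0.1],[0.16,4.1,0,0,0,0,-0.1],[0.16,4.1,0,0,0,0,-0.1],[0.16,4.1,1,0,0,0,-0.1],[0.16,4.1,1.5,0,0,0,-0.1],[0,0,0,0,0,0,-0.1],[0,0,0,0,0,0,-0.1]]])

```text
time_s: 10.98
tcp_pos: [0.4472, 0.0021, 0.1022]
ee_rot: [[-0.105, -0.995, 0.001], [-0.995, 0.105, -0.0], [0.0, -0.001, -1.0]]
wrist_force: [0.1, 0.4, -0.1]
gripper_width: 0.449
```

```bash
cat > look.py <<'E'
import sys
from h import *
s=r.sense();c=r.capture("wrist");im=c["color"];cv2.imwrite(f"pics/{sys.argv[1]}.png",im)
R=s["ee_rot"];print(np.round(s["tcp_pos"],4),round(s["gripper_width"],3),np.round(s["wrist_force"],1))
if len(sys.argv)>2:
    k=dict(red=((0,150,40),(6,255,200)),y=((17,80,80),(32,255,255)))[sys.argv[2]]
    for q in blobs(im,*k,100,(285,178,345,232))[:3]:
        w=rect(c,q,.028,s); d=np.array([w[0]/1e3,w[1]/1e3])-s["tcp_pos"][:2]
        print(cv2.boundingRect(q),w,"tool dx,dy cm",np.round(100*d@R[:2,:2],2))
E
python3 look.py w6 red
```

```text
[0.4472 0.0021 0.1022] 0.449 [ 0.1  0.4 -0.1]
(305, 184, 23, 48) [447.4   2.9  15.3  33.6  84.5] tool dx,dy cm [-0.08 -0.02]
```

View pics/w6.png

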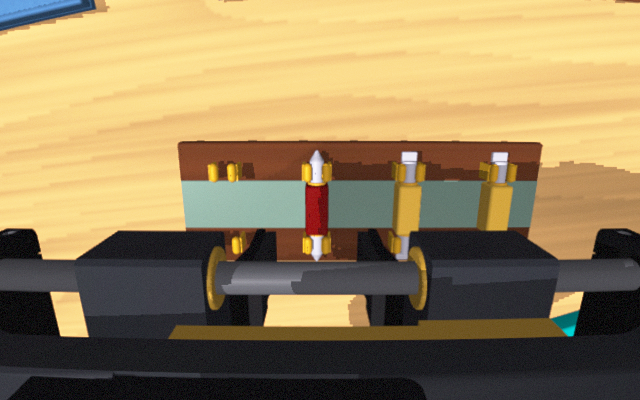

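The red grip with pointed tips is at (316,208), centred. I descend 8.9 cm, grasp and pull it out.

Request:
move_arm(series=[[[-0.05,0,4,0,0,0,-0.1],[0,0,3,0,0,0,-0.1],[0,0,1.5,0,0,0,-0.1],[0,0,0.4,0,0,0,-0.1],[0,0,0,0,0,0,-0.1],[0,0,0,0,0,0,-0.1],[0,0,0,0,0,0,-1],[0,0,0,0,0,0,-1],[0,0,0,0,0,0,-1],[0,0,0,0,0,0,-1],[0,0,0,0,0,0,-1],[0,0,0,0,0,0,-1]]])

```text
time_s: 12.52
tcp_pos: [0.4466, 0.0025, 0.0132]
ee_rot: [[-0.105, -0.994, 0.0], [-0.994, 0.105, -0.0], [-0.0, -0.0, -1.0]]
wrist_force: [-0.7, 1.0, 3.4]
gripper_width: 0.184
```

Request:
move_arm(series=[[[0,0,-0.3,0,0,0,-1],[0,0,-0.3,0,0,0,-1],[0,0,-0.4,0,0,0,-1],[0,0,-0.5,0,0,0,-1],[0,0,-1.5,0,0,0,-1],[0,0,-3,0,0,0,-1],[0,0,-3,0,0,0,-1],[0,0,0,0,0,0,-1],[0,0,0,0,0,0,-1]]])

```text
time_s: 13.65
tcp_pos: [0.4461, 0.0024, 0.1029]
ee_rot: [[-0.105, -0.994, -0.0], [-0.994, 0.105, 0.0], [-0.0, 0.0, -1.0]]
wrist_force: [0.1, -0.3, -1.1]
gripper_width: 0.18
```

```bash
python3 look.py w7
```

```text
[0.4461 0.0024 0.1029] 0.18 [ 0.1 -0.3 -1.1]
```

View pics/w7.png

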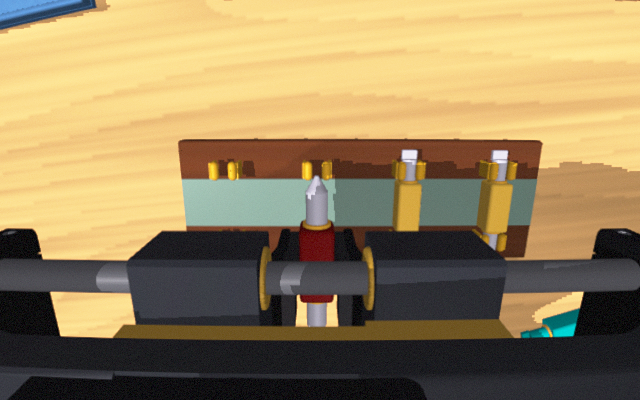

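The V-tool is held level. I carry it to the blue tray.

Request:
move_arm(series=[[[-3.73,-3,0,0,0,0,-1],[-3.73,-3,0,0,0,0,-1],[-3.73,-3,0,0,0,0,-1],[-3.73,-3,0,0,0,0,-1],[-3.73,-3,0,0,0,0,-1],[-3.73,-3,0,0,0,0,-1],[0,0,0,0,0,0,-1],[0,0,0,0,0,0,-1]]])

```text
time_s: 14.7
tcp_pos: [0.6478, 0.2055, 0.1011]
ee_rot: [[-0.105, -0.994, -0.004], [-0.994, 0.105, -0.002], [0.002, 0.003, -1.0]]
wrist_force: [-0.0, 0.9, 0.9]
gripper_width: 0.177
```

```bash
python3 look.py w8
```

```text
[0.6478 0.2055 0.1011] 0.177 [-0.   0.9  0.9]
```

View pics/w8.png

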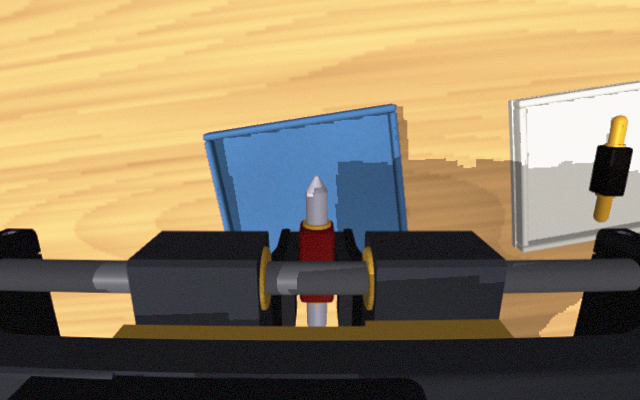

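The view matches the white tray case: far corners at (207,137) and (395,106), with the tool central. I lower it to just above the floor.

Request:
move_arm(series=[[[0,0,3,0,0,0,-1],[0,0,3,0,0,0,-1],[0,0,1.5,0,0,0,-1],[0,0,0.8,0,0,0,-1],[0,0,0.4,0,0,0,-1],[0,0,0.2,0,0,0,-1],[0,0,0.2,0,0,0,-1],[0,0,0.1,0,0,0,-1],[0,0,0,0,0,0,-1],[0,0,0,0,0,0,-1]]])

```text
time_s: 16.0
tcp_pos: [0.6491, 0.2062, 0.0112]
ee_rot: [[-0.105, -0.994, 0.0], [-0.994, 0.105, 0.0], [-0.0, -0.0, -1.0]]
wrist_force: [0.6, -0.5, 0.1]
gripper_width: 0.183
```

Request:
move_arm(series=[[[0,0,0.15,0,0,0,-1],[0,0,0.1,0,0,0,-1],[0,0,0.05,0,0,0,-1],[0,0,0,0,0,0,-1],[0,0,0,0,0,0,-1]]])

```text
time_s: 16.62
tcp_pos: [0.649, 0.2061, 0.0083]
ee_rot: [[-0.105, -0.994, 0.0], [-0.994, 0.105, 0.0], [-0.0, -0.0, -1.0]]
wrist_force: [-1.4, 0.7, 2.4]
gripper_width: 0.181
```

Request:
move_arm(series=[[[0,0,0,0,0,0,-0.5],[0,0,0,0,0,0,-0.3],[0,0,0,0,0,0,-0.1],[0,0,0,0,0,0,-0.1],[0,0,-1,0,0,0,-0.1],[0,0,-3,0,0,0,-0.1],[0,0,-4,0,0,0,-0.1],[0,0,-4,0,0,0,-0.1],[0,0,0,0,0,0,-0.1]]])

```text
time_s: 17.75
tcp_pos: [0.6516, 0.2072, 0.1337]
ee_rot: [[-0.104, -0.994, 0.009], [-0.995, 0.104, 0.004], [-0.005, -0.009, -1.0]]
wrist_force: [0.2, 0.2, -0.1]
gripper_width: 0.452
```

```bash
python3 look.py w9
```

```text
[0.6516 0.2072 0.1337] 0.452 [ 0.2  0.2 -0.1]
```

View pics/w9.png

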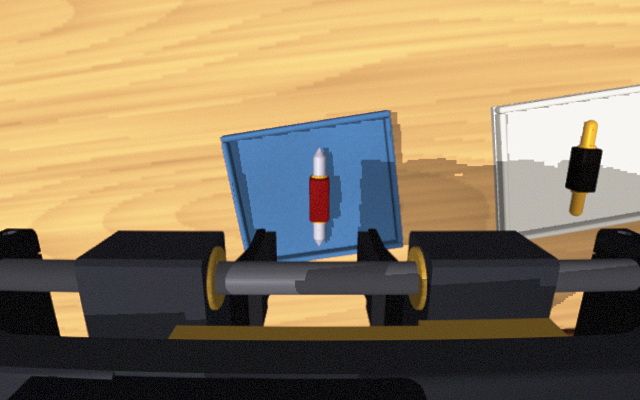

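The V-tool lies flat at (319,198) in the blue tray. Now the first gouge.

Request:
move_arm(series=[[[4.8,3,0,0,0,0,-0.1],[4.8,3,0,0,0,0,-0.1],[4.8,3,0,0,0,0,-0.1],[4.8,3,0,0,0,0,-0.1],[4.8,3,1,0,0,0,-0.1],[4.8,3,1.5,0,0,0,-0.1],[0,0,0,0,0,0,-0.1],[0,0,0,0,0,0,-0.1]]])

```text
time_s: 18.8
tcp_pos: [0.44, -0.0615, 0.103]
ee_rot: [[-0.105, -0.994, 0.0], [-0.994, 0.105, -0.0], [0.0, -0.0, -1.0]]
wrist_force: [0.3, -0.1, 1.4]
gripper_width: 0.446
```

```bash
python3 look.py w10 y
```

```text
[ 0.44   -0.0615  0.103 ] 0.446 [ 0.3 -0.1  1.4]
(302, 178, 29, 54) [442.1 -61.1  18.8  37.8  84. ] tool dx,dy cm [-0.06 -0.2 ]
```

View pics/w10.png

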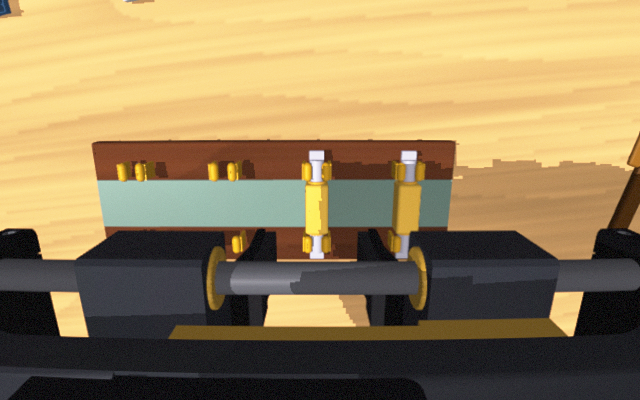

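The pale grip with flat tips is at (316,208), centred. The blob's y offset is biased by the brass clips, so I ignore it.

Request:
move_arm(series=[[[-0.05,0,4,0,0,0,-0.1],[0,0,3,0,0,0,-0.1],[0,0,1.5,0,0,0,-0.1],[0,0,0.5,0,0,0,-0.1],[0,0,0,0,0,0,-0.1],[0,0,0,0,0,0,-0.1],[0,0,0,0,0,0,-1],[0,0,0,0,0,0,-1],[0,0,0,0,0,0,-1],[0,0,0,0,0,0,-1],[0,0,0,0,0,0,-1],[0,0,0,0,0,0,-1]]])

```text
time_s: 20.35
tcp_pos: [0.4398, -0.061, 0.0132]
ee_rot: [[-0.105, -0.994, 0.0], [-0.994, 0.105, -0.0], [0.0, -0.0, -1.0]]
wrist_force: [-0.5, -0.5, 4.4]
gripper_width: 0.183
```

Request:
move_arm(series=[[[0,0,-0.3,0,0,0,-1],[0,0,-0.3,0,0,0,-1],[0,0,-0.4,0,0,0,-1],[0,0,-0.5,0,0,0,-1],[0,0,-1.5,0,0,0,-1],[0,0,-3,0,0,0,-1],[0,0,-3,0,0,0,-1],[0,0,0,0,0,0,-1],[0,0,0,0,0,0,-1]]])

```text
time_s: 21.48
tcp_pos: [0.4393, -0.0608, 0.1028]
ee_rot: [[-0.105, -0.994, -0.0], [-0.994, 0.105, 0.0], [-0.0, 0.0, -1.0]]
wrist_force: [0.1, -0.7, -0.6]
gripper_width: 0.18
```

```bash
python3 look.py w11
```

```text
[ 0.4393 -0.0608  0.1028] 0.18 [ 0.1 -0.7 -0.6]
```

View pics/w11.png

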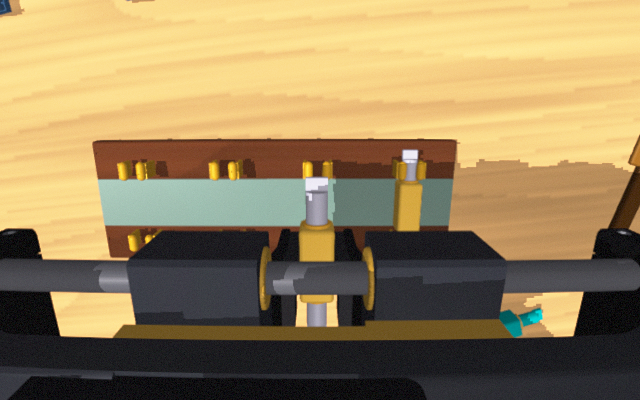

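Request:
move_arm(series=[[[2,-4,0,0,0,0,-1],[2,-4,0,0,0,0,-1],[2,-4,0,0,0,0,-1],[2,-4,0,0,0,0,-1],[2,-4,0,0,0,0,-1],[0,0,0,0,0,0,-1],[0,0,0,0,0,0,-1],[0,0,0,0,0,0,-1]]])

```text
time_s: 22.52
tcp_pos: [0.6271, -0.1808, 0.1026]
ee_rot: [[-0.105, -0.995, -0.001], [-0.995, 0.105, 0.0], [-0.0, 0.001, -1.0]]
wrist_force: [1.2, 0.1, -1.4]
gripper_width: 0.177
```

```bash
python3 look.py w12
```

```text
[ 0.6271 -0.1808  0.1026] 0.177 [ 1.2  0.1 -1.4]
```

View pics/w12.png

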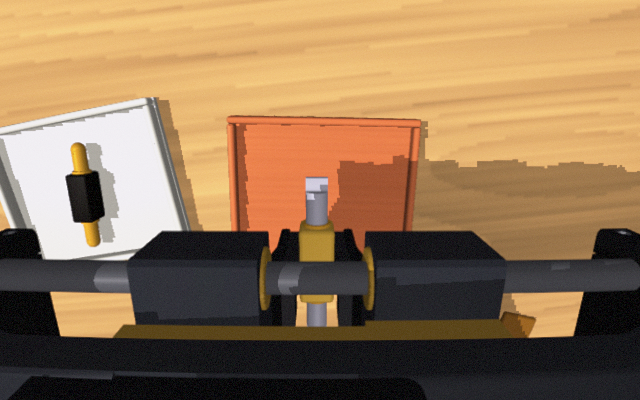

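```bash
python3 - <<'E'
from h import *
s=r.sense();c=r.capture("wrist")
p=cast(c,[(229,117),(420,121)],.016,s)[:,:2];print(p)
u=(p[0]-p[1]);L=np.linalg.norm(u);u/=L;n=np.array([u[1],-u[0]]);ctr=p.mean(0)-n*.057
print(L,np.degrees(np.arctan2(u[1],u[0])),ctr)
for o in(-.027,.027):
    d=ctr+u*o-s["tcp_pos"][:2]; print(o,ctr+u*o,np.round(100*d@s["ee_rot"][:2,:2],2))
E
```

```text
[[ 0.69398053 -0.12758602]
 [ 0.67785457 -0.25669807]]
0.13011520529854978 82.88068156048843 [ 0.62935701 -0.18507769]
-0.027 [ 0.62601073 -0.21186953] [ 3.11 -0.19]
0.027 [ 0.63270328 -0.15828586] [-2.29 -0.3 ]
```

The copper tray centre measures (0.629,-0.185), yaw -7°. I place this gouge about 25 mm to its -y side and release with a smaller opening.

Request:
move_arm(series=[[[2.9,-0.2,0,0,0,0,-1],[0,0,3,0,0,0,-1],[0,0,3,0,0,0,-1],[0,0,1.5,0,0,0,-1],[0,0,0.8,0,0,0,-1],[0,0,0.4,0,0,0,-1],[0,0,0.2,0,0,0,-1],[0,0,0.2,0,0,0,-1],[0,0,0.1,0,0,0,-1],[0,0,0,0,0,0,-1],[0,0,0,0,0,0,-1]]])

```text
time_s: 24.0
tcp_pos: [0.6272, -0.2104, 0.0112]
ee_rot: [[-0.105, -0.994, 0.0], [-0.994, 0.105, -0.0], [0.0, -0.0, -1.0]]
wrist_force: [-1.1, -0.7, -0.9]
gripper_width: 0.183
```

Request:
move_arm(series=[[[0,0,0.15,0,0,0,-1],[0,0,0.1,0,0,0,-1],[0,0,0.05,0,0,0,-1],[0,0,0,0,0,0,-1],[0,0,0,0,0,0,-1]]])

```text
time_s: 24.62
tcp_pos: [0.6271, -0.2104, 0.0083]
ee_rot: [[-0.105, -0.994, 0.0], [-0.994, 0.105, -0.0], [0.0, -0.0, -1.0]]
wrist_force: [-0.4, 1.1, 3.0]
gripper_width: 0.179
```

Contact at 3 N, so I release and rise.

Request:
move_arm(series=[[[0,0,0,0,0,0,-0.5],[0,0,0,0,0,0,-0.4],[0,0,0,0,0,0,-0.4],[0,0,0,0,0,0,-0.4],[0,0,-1,0,0,0,-0.4],[0,0,-3,0,0,0,-0.4],[0,0,-4,0,0,0,-0.1],[0,0,-4,0,0,0,-0.1],[0,0,0,0,0,0,-0.1]]])

```text
time_s: 25.75
tcp_pos: [0.6298, -0.211, 0.1335]
ee_rot: [[-0.104, -0.994, 0.01], [-0.995, 0.104, -0.002], [0.001, -0.01, -1.0]]
wrist_force: [-0.5, 0.1, -0.4]
gripper_width: 0.441
```

```bash
python3 look.py w13
```

```text
[ 0.6298 -0.211   0.1335] 0.441 [-0.5  0.1 -0.4]
```

View pics/w13.png

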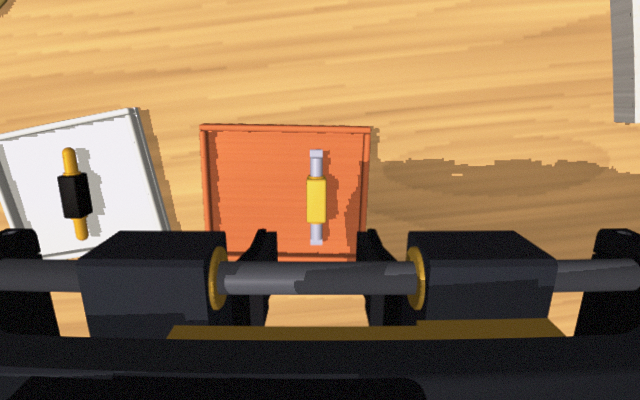

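The first gouge lies flat at (316,198) in the copper tray, with free room to its left. Now the second gouge.

Request:
move_arm(series=[[[-1.3,4.04,0,0,0,0,-0.1],[-1.3,4.04,0,0,0,0,-0.1],[-1.3,4.04,0,0,0,0,-0.1],[-1.3,4.04,1,0,0,0,-0.1],[-1.3,4.04,1.5,0,0,0,-0.1],[0,0,0,0,0,0,-0.1],[0,0,0,0,0,0,-0.1]]])

```text
time_s: 26.68
tcp_pos: [0.4336, -0.1246, 0.1031]
ee_rot: [[-0.104, -0.995, 0.0], [-0.995, 0.104, -0.0], [0.0, -0.0, -1.0]]
wrist_force: [0.8, -0.7, 0.2]
gripper_width: 0.447
```

```bash
python3 look.py w14 y
```

```text
[ 0.4336 -0.1246  0.1031] 0.447 [ 0.8 -0.7  0.2]
(303, 178, 30, 54) [ 435.5 -125.1   19.5   37.9   84. ] tool dx,dy cm [ 0.03 -0.2 ]
```

View pics/w14.png

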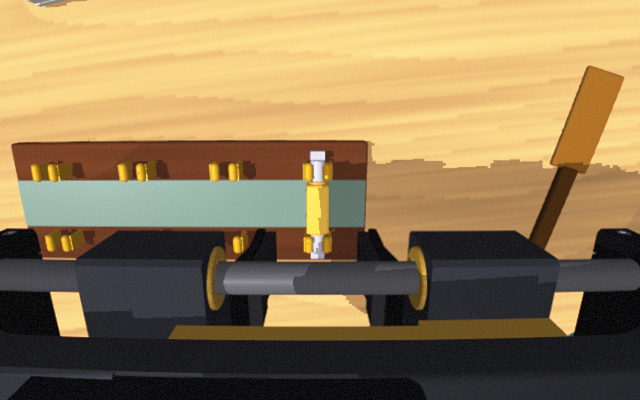

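The last gouge is at (317,208), centred, and the spatula at (560,150) is well clear.

Request:
move_arm(series=[[[0,0,4,0,0,0,-0.1],[0,0,3,0,0,0,-0.1],[0,0,1.5,0,0,0,-0.1],[0,0,0.5,0,0,0,-0.1],[0,0,0,0,0,0,-0.1],[0,0,0,0,0,0,-0.1],[0,0,0,0,0,0,-1],[0,0,0,0,0,0,-1],[0,0,0,0,0,0,-1],[0,0,0,0,0,0,-1],[0,0,0,0,0,0,-1],[0,0,0,0,0,0,-1]]])

```text
time_s: 28.22
tcp_pos: [0.4332, -0.1246, 0.0133]
ee_rot: [[-0.105, -0.994, 0.0], [-0.994, 0.105, -0.0], [0.0, -0.0, -1.0]]
wrist_force: [-0.8, -0.2, 3.5]
gripper_width: 0.178
```

Request:
move_arm(series=[[[0,0,-0.3,0,0,0,-1],[0,0,-0.3,0,0,0,-1],[0,0,-0.4,0,0,0,-1],[0,0,-0.5,0,0,0,-1],[0,0,-1.5,0,0,0,-1],[0,0,-3,0,0,0,-1],[0,0,-3,0,0,0,-1],[0,0,0,0,0,0,-1],[0,0,0,0,0,0,-1]]])

```text
time_s: 29.35
tcp_pos: [0.4326, -0.1244, 0.1028]
ee_rot: [[-0.105, -0.994, -0.0], [-0.994, 0.105, 0.0], [-0.0, 0.0, -1.0]]
wrist_force: [-0.4, 0.3, -0.6]
gripper_width: 0.182
```

```bash
python3 look.py w15
```

```text
[ 0.4326 -0.1244  0.1028] 0.182 [-0.4  0.3 -0.6]
```

View pics/w15.png

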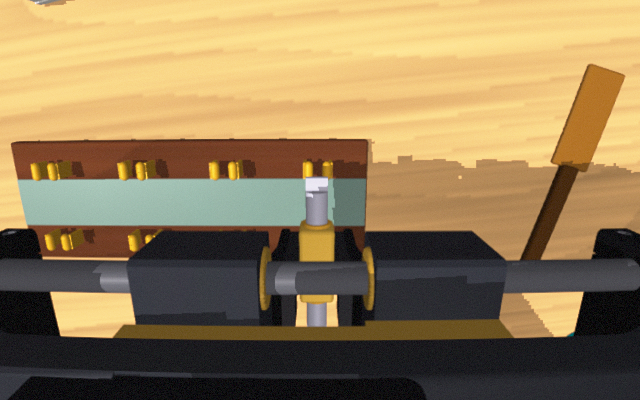

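Request:
move_arm(series=[[[0.28,-4.07,0,0,0,0,-1],[0.28,-4.07,0,0,0,0,-1],[0.28,-4.07,0,0,0,0,-1],[0.28,-4.07,0,0,0,0,-1],[0.28,-4.07,0,0,0,0,-1],[0,0,0,0,0,0,-1],[0,0,0,0,0,0,-1],[0,0,0,0,0,0,-1]]])

```text
time_s: 30.4
tcp_pos: [0.6327, -0.1597, 0.1026]
ee_rot: [[-0.105, -0.994, -0.002], [-0.994, 0.105, 0.0], [-0.0, 0.002, -1.0]]
wrist_force: [0.6, 0.9, -0.7]
gripper_width: 0.176
```

```bash
python3 look.py w16
```

```text
[ 0.6327 -0.1597  0.1026] 0.176 [ 0.6  0.9 -0.7]
```

View pics/w16.png

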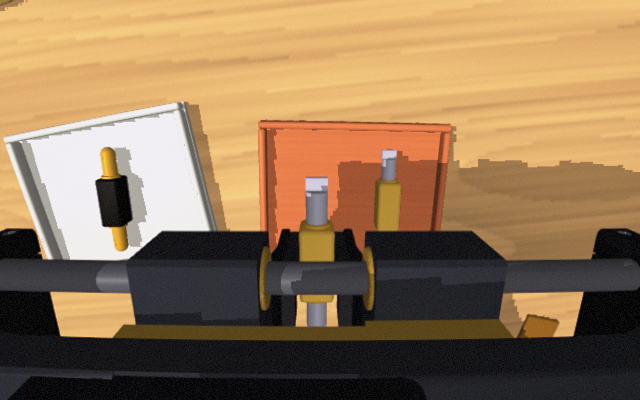

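Request:
move_arm(series=[[[0,0,3,0,0,0,-1],[0,0,3,0,0,0,-1],[0,0,1.5,0,0,0,-1],[0,0,0.8,0,0,0,-1],[0,0,0.4,0,0,0,-1],[0,0,0.2,0,0,0,-1],[0,0,0.2,0,0,0,-1],[0,0,0.1,0,0,0,-1],[0,0,0,0,0,0,-1],[0,0,0,0,0,0,-1]]])

```text
time_s: 31.7
tcp_pos: [0.6341, -0.1598, 0.0112]
ee_rot: [[-0.105, -0.994, 0.0], [-0.994, 0.105, -0.0], [-0.0, -0.0, -1.0]]
wrist_force: [0.8, -0.3, -0.9]
gripper_width: 0.181
```

Request:
move_arm(series=[[[0,0,0.15,0,0,0,-1],[0,0,0.1,0,0,0,-1],[0,0,0.05,0,0,0,-1],[0,0,0,0,0,0,-1],[0,0,0,0,0,0,-1]]])

```text
time_s: 32.33
tcp_pos: [0.6339, -0.1599, 0.0083]
ee_rot: [[-0.105, -0.994, -0.0], [-0.994, 0.105, -0.0], [0.0, 0.0, -1.0]]
wrist_force: [-0.7, 0.5, 1.7]
gripper_width: 0.179
```

Request:
move_arm(series=[[[0,0,0,0,0,0,-0.5],[0,0,0,0,0,0,-0.4],[0,0,0,0,0,0,-0.4],[0,0,0,0,0,0,-0.4],[0,0,-1,0,0,0,-0.4],[0,0,-3,0,0,0,-0.4],[0,0,-4,0,0,0,-0.4],[0,0,-4,0,0,0,-0.4],[0,0,0,0,0,0,-0.4]]])

```text
time_s: 33.45
tcp_pos: [0.6367, -0.1602, 0.1335]
ee_rot: [[-0.104, -0.994, 0.01], [-0.995, 0.104, -0.001], [0.0, -0.01, -1.0]]
wrist_force: [0.7, 0.1, 0.3]
gripper_width: 0.301
```

Request:
move_arm(series=[[[0,4,-4,0,0,0,-0.4],[0,4,-4,0,0,0,-0.4],[0,4,0,0,0,0,-0.4],[0,4,0,0,0,0,-0.4],[0,0,0,0,0,0,-0.4],[0,0,0,0,0,0,-0.4]]])

```text
time_s: 34.2
tcp_pos: [0.4754, -0.1431, 0.2084]
ee_rot: [[-0.105, -0.994, 0.001], [-0.994, 0.105, -0.0], [0.0, -0.001, -1.0]]
wrist_force: [-0.2, -0.2, -0.9]
gripper_width: 0.296
```

```bash
python3 - <<'E'
from h import *
s=r.sense();c=r.capture("wrist");im=c["color"];cv2.imwrite("pics/w17.png",im)
print(s["tcp_pos"],s["wrist_force"],np.abs(s["joint_velocities"]).max())
t=r.capture("top");cv2.imwrite("pics/t17.png",t["color"])
cv2.imwrite("pics/s17.png",cv2.resize(r.capture("scene")["color"][150:380,160:400],None,fx=2.5,fy=2.5,interpolation=cv2.INTER_CUBIC))
E
```

```text
[ 0.47542281 -0.14309641  0.20836986] [-0.15974521 -0.2099506  -0.8502836 ] 1.3835504720941738
```

View pics/w17.png

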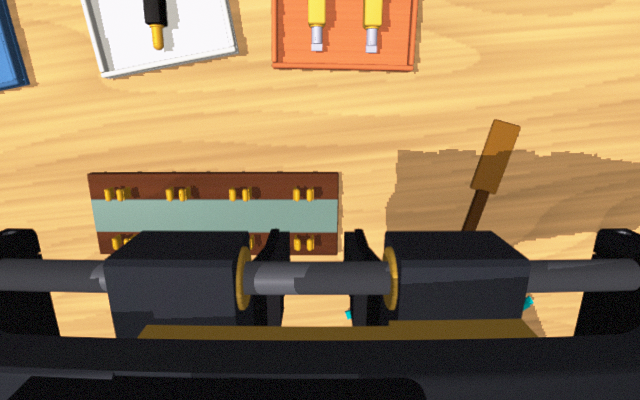

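View pics/t17.png

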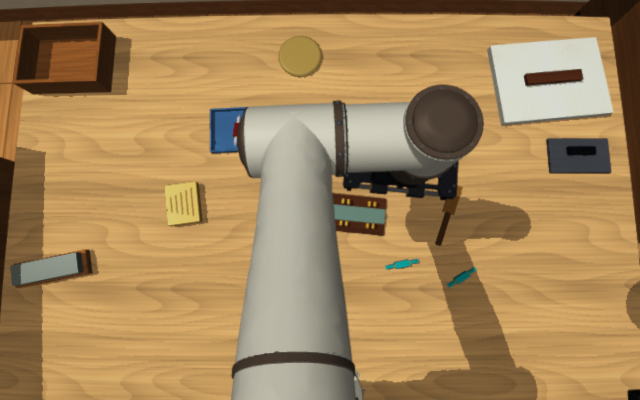

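View pics/s17.png

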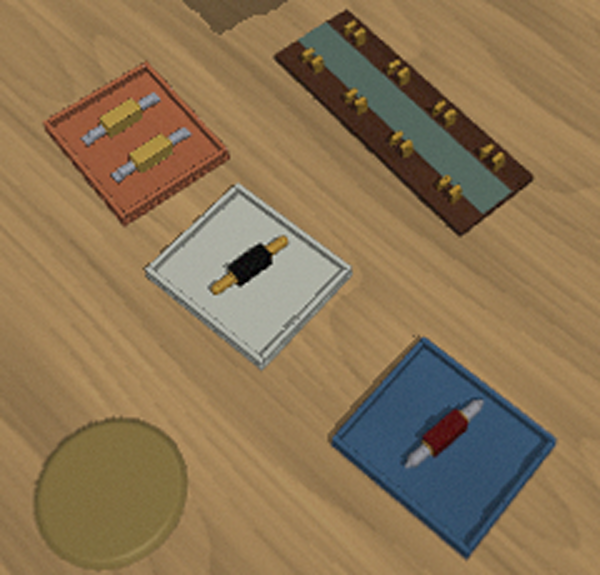

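The scene view shows all four tools flat inside their trays. The block (183,203) and spatula (449,215) sit at their starting pixels, and the strip is empty. I let the arm settle, run a numeric check, then hand in.

Request:
move_arm(series=[[[0,0,0,0,0,0,-0.4],[0,0,0,0,0,0,-0.4],[0,0,0,0,0,0,-0.4],[0,0,0,0,0,0,-0.4]]])

```text
time_s: 34.85
tcp_pos: [0.4749, -0.143, 0.208]
ee_rot: [[-0.105, -0.994, 0.0], [-0.994, 0.105, 0.0], [-0.0, -0.0, -1.0]]
wrist_force: [-0.4, -0.2, -0.7]
gripper_width: 0.298
```

```bash
python3 - <<'E'
from h import *
c=r.capture("scene");im=c["color"];s=r.sense()
for n,lo,hi,bx,t in [("gouges",(20,90,90),(33,255,255),(175,170,255,245),(629,-185,-7)),("red",(0,150,40),(8,255,200),(290,290,385,370),(648.6,206,3)),("black",(0,0,0),(179,255,50),(225,230,300,285),(651,-11,3.5))]:
    for q in blobs(im,lo,hi,30,bx)[:2]:
        w=rect(c,q,.017,s);a=np.radians(t[2]);d=w[:2]-t[:2]
        print(n,w[:2],"tray xy mm",np.round([d@[np.cos(a),np.sin(a)],d@[-np.sin(a),np.cos(a)]],1))
print(s["time_s"],np.abs(s["joint_velocities"]).max())
print(r.finish_job())
E
```

```text
gouges [ 629.9 -159.4] tray xy mm [-2.2 25.5]
gouges [ 623.1 -209.7] tray xy mm [ -2.8 -25.2]
red [643.8 205.8] tray xy mm [-4.8  0.1]
black [647.  -11.5] tray xy mm [-4.  -0.3]
34.9 0.10547605835909958
the job is handed in; nothing more can be done
None
```

I pulled all four tools from the clip strip and set each one down in its tray: both gouges in copper, the V-tool in blue and the burnisher in white. The job was handed in at about 35 s of the 112 s allowed; no verdict is reported.

**Tool positions:** In the last scene view, each tool lies flat inside its tray. Offsets from the tray centres along tray x and y, in mm:

| Tool | x | y |
|---|---|---|
| First gouge | -2.8 | -25.2 |
| Second gouge | -2.2 | 25.5 |
| V-tool | -4.8 | 0.1 |
| Burnisher | -4.0 | -0.3 |

The gouges lie along the tray's x, spaced apart in its y, rather than side by side along x as the description suggests. That stays within the stated limits.

**Other checks:** The strip is empty, and the block and spatula appear at their starting pixels. The arm is clear and at rest. I judged height and tilt only by eye and by the light contact felt at each set-down (about 1 to 3 N).

**Disagreements:** The top and wrist cameras differed by up to about 7 mm on one copper tray corner early on, so I measured that tray again from above. The scene view also puts the tools 3–4 mm lower in x than the arm's own readings at release. Neither comes near the limits.

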